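# Draw the tall fireclay plate from the slotted rack and stand it in the carrier

## Robot

A 6-joint arm with a two-finger parallel gripper is mounted at the origin on the work surface. World frame = base frame: x ahead of the robot, y to its left, z up, the work surface at z = 0. Lengths are in m, angles in rad, forces in N, time in s.
With the tool pointing down it reaches from about 0.325 to 0.775 m from the base axis. Payload 5.5 kg.
Tool frame: the origin (TCP) lies midway between the tips of the shut fingers; the grasp point (between the pads) lies 19 mm behind it (env.grip_point_offset is the distance from the TCP to the grasp point, in m); z points along the fingers, y is the line along which they close (so a half turn about z gives the same grasp; the last joint's range is limited). The gripper opens to 85 mm and grips with 20 to 120 N. Pads are 22 mm wide; open, the fingers measure 114 mm over their backs; the gripper's body (76 mm by 85 mm) begins 54 mm behind the grasp point. The pads swing forward as they close: fully open they stand 13 mm farther back than shut.
Start: joints at [-0.057, 0.091, 1.231, -0, 1.82, -0.057], TCP at [0.6, -0, 0.231] pointing down, gripper open.
Joint ranges: [-2.87, 2.87], [-0.86, 2.18], [0.17, 2.46], [-1.51, 4.65], [0.06, 2.69], [-2.65, 2.65]. Speed limits (rad/s): [2.57, 2.57, 3.01, 3.14, 3.14, 3.14].

## Interface

Orientations are given as a unit quaternion [w, x, y, z].
In Python, from bench import env gives the robot as it stands.
- The arm moves only by the tool step_arm, never from a script. Its argument "rows" is a list of rows, each a list of 3 entries, a list of its own where there are three numbers: the shift along the tool's x, y, z in mm, then the turn about the tool's z in degrees, then the finger opening in mm, from 0 to 85.4. In form: [[[tx, ty, tz], twist, claw], ...]. A call has 1 to 12 rows; each row is the pose to reach, as a shift and turn from the pose commanded when the call began, along the tool's axes at that moment; what a row does not reach only later rows make up. A row lasts 1/8 s, in which the tool goes at most 62.5 mm and 10.7 degrees, less where a joint would pass 70% of its speed; a pose out of reach is approached as far as the arm can. A call with a gripper value outside its range is refused whole. The fingers move at their own pace and stop on an object; "newtons" is the grip in N (left out, the last holds). Time passes only in rows, so rows that repeat a pose let the fingers close. It gives the time, the measured TCP pose, the force, the opening and the grip force at its end, in the units of the state.
- env.sense(): the state, without advancing time (a new reading comes with each control period).
- env.camera(name): name is "scene" or "side" or "wrist"; returns the picture (420x560x3 uint8, blue, green, red); there is no depth.
- env.get_calibration(name): a dict with "vertical_fov" (degrees; the focal length in pixels is half the picture's height over the tangent of half this angle, whatever the lens; pixels are square), "cx", "cy" (the principal point, pixels), "R" (3x3) and "t" (3): a world point X has camera coordinates R X + t. Camera axes: x right, y down, z forward; pixel columns grow to the right and rows downward; lengths in m; the calibration is good to about 2 mm. A picture is of the moment at which its call begins: read the wrist's pose just before it. get_calibration takes no time and is no camera call; for the wrist camera it gives the pose at the moment of the call.
- env.hand_in(): hands the job in; it is judged then, once.
Trained networks look in the newest picture that a camera, given by its name, has taken for a name from the list of things; names that differ only in an ending like _2 or _b are one class to them, and where a whole thing is asked for, a point or a joint stands for the part that bears it (a point fixed in the world has none). Each returns a list of dicts, best first, with "confidence" (0 to 1); they miss things now and then, are a little off and sometimes report something else, mostly with a low value. They report only what shows in the picture. A call takes as long as a camera call.
- env.look_for(camera, thing): "rect" ([centre column, centre row, width, height] in pixels, round what is visible of it).
The state is a dict: "time": time; "joint_positions": joint angles; "joint_velocities": joint speeds; "effort": joint torques, N m; "tool_pos": TCP position; "orientation": TCP orientation; "wrist_force": force on the tool from outside, world axes, zero at the start; "wrist_torque": the same for the moment, N m; "gripper_width": finger opening in m; "gripper_force": force on a finger pad.
Only numpy, scipy, OpenCV 4.12 (cv2) and the standard library are available. Lean on these libraries where they do the work, as an engineer would, in place of code of your own. Each camera call takes 0.05 s, during which the arm holds its last target. There are 200 camera calls.

## Task

One of the three fireclay plates standing in the slotted steel rack is needed at the furnace: the tallest one, with the straight top edge. Draw it straight up out of its slot by its top edge, lower it upright into the narrow steel carrier box until it stands on the box's floor, and let it go there without dropping it. Leave the two other plates standing in their slots.

Things in the scene. Friction and masses are not known exactly. Their poses are not given: they have to be found in the camera images.
- tall_plate_center (a point): centre of the plate to move: flat rectangular fireclay plate, 10 mm thick (x), 100 wide (y), 130 tall (z, up), straight top edge, 0.26 kg. It stands in a slot of a fixed steel rack, top edge 142 mm above the table. Slot floor 12 mm up; cheeks at the slot's two ends only, 57 mm above the table, leave 14 mm for the thickness, 108 for the width: it must rise 45 mm to be clear.
- short_plate_center (a point): centre of a plate to be left in its slot: the same clay, 10 x 100 mm, rectangular, only 85 mm tall (top edge 97 mm above the table); axes as for the tall plate. The rack (170 x 132 mm) has three slots side by side, 60 mm apart along the plates' x; any plate may be in any slot.
- arched_plate_center (a point): centre of another plate to be left in its slot: the same clay, 10 x 100 mm, 100 mm tall, with a half-round top (highest point 112 mm above the table); axes as for the tall plate.
- carrier: narrow open-topped sheet-steel box, fixed to the table, a wire handle at each end. Origin: centre of its underside, on the table. Inside 32 mm wide (x), 130 long (y); inner floor 6 mm, rim 70 mm above the table; walls 3 mm; handles out to 88 mm along y, 53 mm high. The plate stands in it on edge, thickness along the carrier's x, either way round, and may lean on a wall.

How it is judged:
On the way:
1. the tall plate has been drawn up clear of its slot (height (world z) of tall_plate_center above 0.125 m), for 0.1 s.
At the end, for the whole second after the job is handed in: The tall plate stands on edge on the carrier's floor: its centre within 25 mm across and 30 mm along the box of the carrier's centre and less than 83 mm above the table, leaning less than 25 degrees; the short and the arched plate are within 20 mm of where they began (x of tall_plate_center in the frame of carrier between -0.025 and 0.025 m and y of tall_plate_center in the frame of carrier between -0.03 and 0.03 m and z of tall_plate_center in the frame of carrier below 0.083 m and angle between tall_plate_center's own z axis and vertical below 0.45 rad and distance of each of short_plate_center, arched_plate_center from where it was at the start of the episode below 0.02 m); the robot touches nothing.
It fails at once if the tall plate is let go while its centre is more than 105 mm above the table (more than about 30 mm above where it is to stand) (height (world z) of tall_plate_center above 0.105 m and contact force between the fingers and tall_plate below 0.05 N).
It fails at once if the short or the arched plate is knocked or pulled more than 30 mm from its place (distance of any of short_plate_center, arched_plate_center from where it was at the start of the episode above 0.03 m).
It also fails if it takes over 40 s, if anything falls off the work surface, if the arm or the gripper's body presses on something with over 40 N, if the wrist force passes 120 N, or if a joint passes its speed limit or range.

## Working session

There is one attempt and no reset: what is moved stays moved. The work goes in short steps, Python scripts to look and compute and a tool call to move; the robot and the scene stay as the last step left them, time stands still between calls to the robot, and variables do not carry over. Pictures are saved under pics/ and viewed, at most 10 in all, crops included, and the job is handed in when it is done.

Besides the shell and the picture viewer there is one more tool, called in YAML: its name, and indented under it one key for each argument. step_arm: Moves the arm, as the interface text tells. Its arguments: {"type":"object","properties":{"rows":{"type":"array","items":{"type":"array"}},"newtons":{"type":"number"}},"required":["rows"]}

```bash
mkdir -p pics
cat > h.py <<'E'
import numpy as np,cv2
from bench import env
def K(n):
    c=env.get_calibration(n);f=210/np.tan(np.radians(c["vertical_fov"])/2)
    return f,c["cx"],c["cy"],np.array(c["R"]),np.array(c["t"])
def ray(n,u,v,z,k=None):
    f,cx,cy,R,t=k or K(n);o=-R.T@t;d=R.T@np.array([(u-cx)/f,(v-cy)/f,1]);return o+d*(z-o[2])/d[2]
def proj(n,X,k=None):
    f,cx,cy,R,t=k or K(n);p=R@np.array(X)+t;return np.array([f*p[0]/p[2]+cx,f*p[1]/p[2]+cy])
E
python3 - <<'E'
from h import *
ims=[]
for n in("scene","side","wrist"):
    im=env.camera(n);cv2.imwrite(f"pics/{n}0.png",im)
    k=K(n);print(n,k[0],(-k[3].T@k[4]).round(3),k[3][2].round(2))
    for th in("tall_plate_center","short_plate_center","arched_plate_center","carrier"):
        print(th,[(np.round(d["rect"]).tolist(),round(d["confidence"],2)) for d in env.look_for(n,th)[:2]])
print(env.sense()["tool_pos"],env.sense()["orientation"])
E
```

```text
scene 397.2518120278239 [ 0.986 -0.339  0.465] [-0.66  0.47 -0.59]
tall_plate_center [([398.0, 165.0, 35.0, 74.0], 0.65)]
short_plate_center [([372.0, 165.0, 33.0, 45.0], 0.59)]
arched_plate_center [([346.0, 155.0, 32.0, 51.0], 0.7)]
carrier [([174.0, 289.0, 122.0, 112.0], 0.63)]
side 418.3863883535113 [0.36  0.416 0.585] [ 0.26 -0.64 -0.73]
tall_plate_center [([174.0, 319.0, 51.0, 108.0], 0.8)]
short_plate_center [([222.0, 336.0, 32.0, 87.0], 0.91)]
arched_plate_center [([267.0, 350.0, 29.0, 81.0], 0.92)]
carrier [([306.0, 156.0, 48.0, 80.0], 0.66)]
wrist 368.19879566543943 [0.598 0.073 0.374] [-0.   -0.29 -0.96]
tall_plate_center [([240.0, 352.0, 100.0, 83.0], 0.22)]
short_plate_center []
arched_plate_center [([110.0, 5.0, 19.0, 11.0], 0.48)]
carrier [([241.0, 352.0, 102.0, 83.0], 0.82)]
[6.00008213e-01 1.58996896e-05 2.31312314e-01] [9.40567824e-06 7.07090752e-01 7.07122809e-01 2.57859922e-05]
```

View pics/scene0.png

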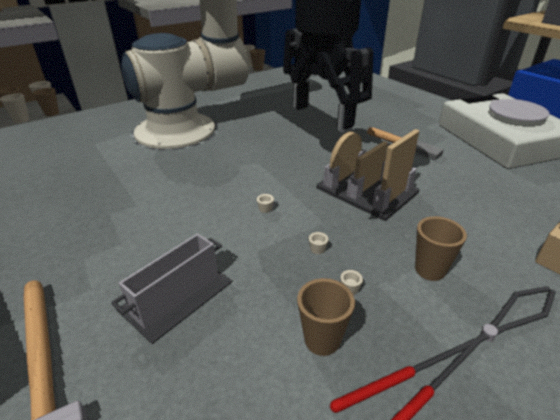

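View pics/wrist0.png

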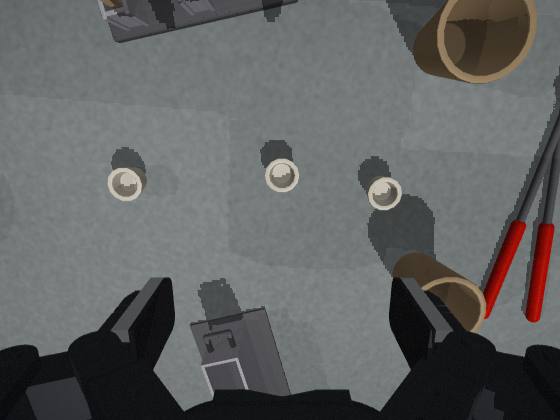

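View pics/side0.png

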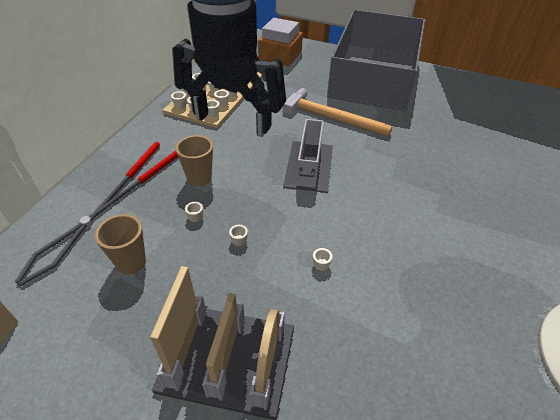

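The scene view shows the rack at about (368,180), with the tall plate in the right slot (400,165), and the carrier at (172,285). The side view shows the tall plate leftmost in the rack at (175,318), with the carrier opening near (312,143). The wrist view shows the carrier's near end at (240,350). I'll enlarge both for the edges.

Run:
```python
import cv2,numpy as np
im=cv2.imread("pics/side0.png");sc=cv2.imread("pics/scene0.png")
a=cv2.resize(im[260:400,140:300],None,fx=2.5,fy=2.5,interpolation=2)
b=cv2.resize(im[110:200,270:350],None,fx=5,fy=5,interpolation=2)[:350]
c=cv2.resize(sc[225:345,100:240],None,fx=2,fy=2,interpolation=2)
o=np.zeros((600,800,3),np.uint8);o[:350,:400]=a;o[:350,400:]=b[:350,:400];o[355:595,:280]=c
d=cv2.resize(sc[120:220,310:430],None,fx=2.4,fy=2.4,interpolation=2);o[355:595,300:588]=d
cv2.imwrite("pics/comp.png",o)
```

```text
(no output)
```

View pics/comp.png

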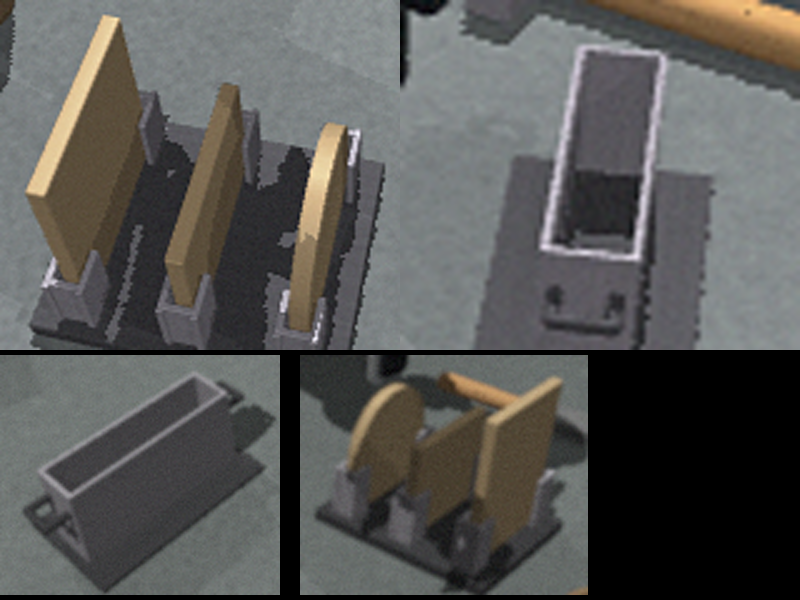

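Run:
```python
from h import *
def rp(n,pts,z): 
    r=np.array([ray(n,u,v,z)[:2] for u,v in pts]);print(n,r.round(4).tolist(),"mean",r.mean(0).round(4));return r
r=rp("side",[(184.8,267.6),(154.8,337.2)],.142);d=r[1]-r[0];print(np.linalg.norm(d),np.degrees(np.arctan2(d[1],d[0])))
r=rp("scene",[(389.8,148.2),(417,129.4)],.142);d=r[0]-r[1];print(np.linalg.norm(d),np.degrees(np.arctan2(d[1],d[0])))
for n,p in(("side",[(305.6,119.4),(323.2,121),(318.2,161.6),(298.2,159.6)]),("scene",[(120,282.5),(136,295),(215.5,244),(198.5,235)])):
    r=rp(n,p,.07);e=np.linalg.norm(np.diff(np.vstack([r,r[:1]]),axis=0),axis=1);print(e)
    d=(r[3]+r[2]-r[0]-r[1]);print(np.degrees(np.arctan2(d[1],d[0])))
```

```text
side [[0.5849, 0.1747], [0.5659, 0.2691]] mean [0.5754 0.2219]
0.09634641675778571 101.40109760606853
scene [[0.5901, 0.1682], [0.568, 0.2669]] mean [0.579  0.2175]
0.10116940632893341 -77.38077068127755
side [[0.588, -0.2912], [0.552, -0.3008], [0.5188, -0.1724], [0.5555, -0.1627]] mean [ 0.5536 -0.2318]
[0.03718777 0.13255709 0.03798596 0.13252197]
104.33760941762533
scene [[0.555, -0.303], [0.5892, -0.2929], [0.5601, -0.1622], [0.526, -0.1737]] mean [ 0.5576 -0.233 ]
[0.03567366 0.13384618 0.03596464 0.13247171]
102.59106008226254
```

step_arm:
  rows:
    - [[50,-5,0],-4,60]
    - [[100,-10,0],-8,45]
    - [[150,-16,0],-12,45]
    - [[200,-21,0],-12,45]
    - [[220,-23,0],-12,45]
    - [[220,-23,0],-12,45]
    - [[220,-23,0],-12,45]
  newtons: 60

```text
time: 1.62
tool_pos: [0.5774, 0.2186, 0.2313]
orientation: [0.0, 0.63, 0.777, -0.0]
wrist_force: [-0.5, 0.1, 0.6]
gripper_width: 0.0453
gripper_force: 0.0
```

Run:
```python
from h import *
s=env.sense();k=K("wrist");im=env.camera("wrist");cv2.imwrite("pics/w1.png",im)
print(s["tool_pos"],s["orientation"],s["gripper_width"])
for p in[(.587,.172),(.567,.268)]:print(proj("wrist",[*p,.142],k))
print(proj("wrist",s["tool_pos"]-np.array([0,0,.09]),k))
```

```text
[0.57737948 0.2186033  0.23126452] [ 2.75788983e-04  6.29845383e-01  7.76720441e-01 -2.72195033e-04] 0.04534022235669858
[284.39878549 284.45111686]
[285.11799427 142.02900288]
[284.8487242  219.13507161]
```

View pics/w1.png

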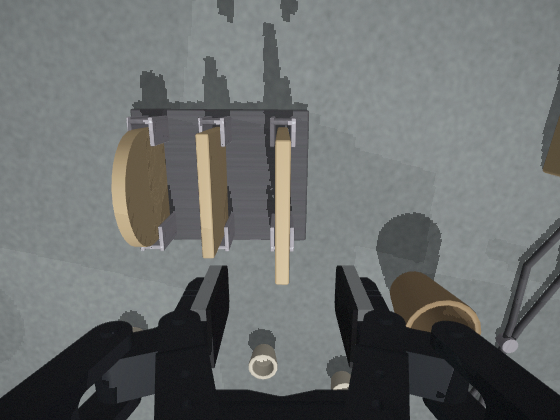

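The plate's top edge runs from about (283,127) to (282,284), nearly parallel to the pads; the short plate is next to it at (207,195).

Run:
```python
from h import *
im=cv2.imread("pics/w1.png").astype(int)
k=K("wrist");print((-k[3].T@k[4]).round(4))
m=((im[...,2]-im[...,0])>45)&(im[...,2]>150)
for r in (122,126,130,134,145,200,230,260,280,284,288):
    c=np.where(m[r,255:315])[0]+255;print(r,(c.min(),c.max()) if len(c) else None)
for u,v in[(283,128),(283.5,137),(282,284)]:print(ray("wrist",u,v,.142,k))
print(ray("wrist",283,127,.05,k))
```

```text
[0.5603 0.2896 0.3742]
122 None
126 None
130 None
134 None
145 (np.int64(276), np.int64(290))
200 (np.int64(275), np.int64(289))
230 (np.int64(275), np.int64(289))
260 (np.int64(275), np.int64(288))
280 (np.int64(275), np.int64(288))
284 None
288 None
[0.56404833 0.27585698 0.142     ]
[0.56547582 0.27060116 0.142     ]
[0.58533598 0.17176908 0.142     ]
[0.56536793 0.27121984 0.05      ]
```

step_arm:
  rows:
    - [[3,-1.5,30],0,45]
    - [[3,-1.5,70],0,45]
    - [[3,-1.5,105],0,45]
    - [[3,-1.5,123],0,45]
    - [[3,-1.5,123],0,45]
    - [[3,-1.5,123],0,0]
    - [[3,-1.5,123],0,0]
    - [[3,-1.5,123],0,0]
    - [[3,-1.5,123],0,0]
    - [[3,-1.5,123],0,0]
  newtons: 60

```text
time: 2.92
tool_pos: [0.576, 0.2229, 0.1106]
orientation: [0.001, 0.629, 0.777, 0.002]
wrist_force: [0.6, -0.5, 6.4]
gripper_width: 0.0092
gripper_force: 59.5
```

step_arm:
  rows:
    - [[0,0,-10],0,0]
    - [[0,0,-25],0,0]
    - [[0,0,-45],0,0]
    - [[0,0,-65],0,0]
    - [[0,0,-90],0,0]
    - [[0,0,-110],0,0]
    - [[0,0,-120],0,0]
    - [[0,0,-120],0,0]
    - [[0,0,-120],0,0]

```text
time: 4.05
tool_pos: [0.5746, 0.2225, 0.2272]
orientation: [-0.001, 0.629, 0.777, -0.001]
wrist_force: [-0.5, -0.1, -3.4]
gripper_width: 0.0094
gripper_force: 58.9
```

Run:
```python
from h import *
s=env.sense();print(s["tool_pos"],s["orientation"],s["wrist_force"])
im=env.camera("side");im2=env.camera("wrist");cv2.imwrite("pics/lift.png",cv2.resize(np.hstack([im,im2]),(800,300)))
q=s["orientation"]
from scipy.spatial.transform import Rotation as R
M=R.from_quat([*q[1:],q[0]]).as_matrix();print(M.round(3))
d=np.array([.5555,-.2325,0])-s["tool_pos"];print("delta tool mm",(M.T@d*1000).round(1),"y axis deg",np.degrees(np.arctan2(M[1,1],M[0,1])))
```

```text
[0.5745724  0.22251243 0.22719997] [-5.19137374e-04  6.29313426e-01  7.77151029e-01 -7.87899470e-04] [-0.53553347 -0.06734482 -3.40945401]
[[-0.208  0.978 -0.002]
 [ 0.978  0.208 -0.001]
 [-0.    -0.002 -1.   ]]
delta tool mm [-441.1 -112.8  227.5] y axis deg 12.000975749630943
```

View pics/lift.png

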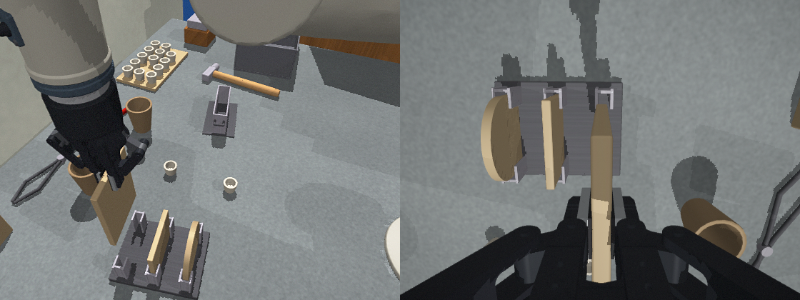

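step_arm:
  rows:
    - [[-20,-5,0],0,0]
    - [[-60,-15,0],0,0]
    - [[-105,-27,0],0,0]
    - [[-155,-40,0],0,0]
    - [[-205,-53,0],0,0]
    - [[-255,-65,0],0,0]
    - [[-305,-78,0],0,0]
    - [[-355,-91,0],0,0]
    - [[-395,-101,0],-1,0]
    - [[-425,-109,0],-1,0]
    - [[-441,-113,0],-1,0]
    - [[-441,-113,0],-1,0]

```text
time: 5.65
tool_pos: [0.5556, -0.2331, 0.2278]
orientation: [-0.0, 0.623, 0.782, -0.0]
wrist_force: [-0.3, 0.9, -3.3]
gripper_width: 0.0092
gripper_force: 58.9
```

step_arm:
  rows:
    - [[0,0,10],0,0]
    - [[0,0,25],0,0]
    - [[0,0,35],0,0]
    - [[0,0,35],0,0]
    - [[0,0,35],0,0]

```text
time: 6.28
tool_pos: [0.5562, -0.2321, 0.1935]
orientation: [0.0, 0.622, 0.783, 0.0]
wrist_force: [-0.1, 0.7, -2.6]
gripper_width: 0.0091
gripper_force: 58.8
```

Run:
```python
from h import *
s=env.sense();print(s["tool_pos"],s["orientation"],s["wrist_force"],s["gripper_force"])
ims=[env.camera(n) for n in("scene","side","wrist")]
for n,i in zip("abc",ims):cv2.imwrite(f"pics/pl_{n}.png",i)
a=cv2.resize(ims[0][130:345,80:260],None,fx=2.2,fy=2.2);b=cv2.resize(ims[1][40:200,250:380],None,fx=3,fy=3)
o=np.zeros((490,800,3),np.uint8);o[:a.shape[0],:a.shape[1]]=a;o[:b.shape[0],400:400+b.shape[1]]=b
cv2.imwrite("pics/pl.png",o)
```

```text
[ 0.55620362 -0.23208042  0.19354717] [1.71263149e-04 6.22399612e-01 7.82699618e-01 4.16638530e-05] [-0.13581858  0.69950729 -2.60211091] 58.778146505355835
```

View pics/pl.png

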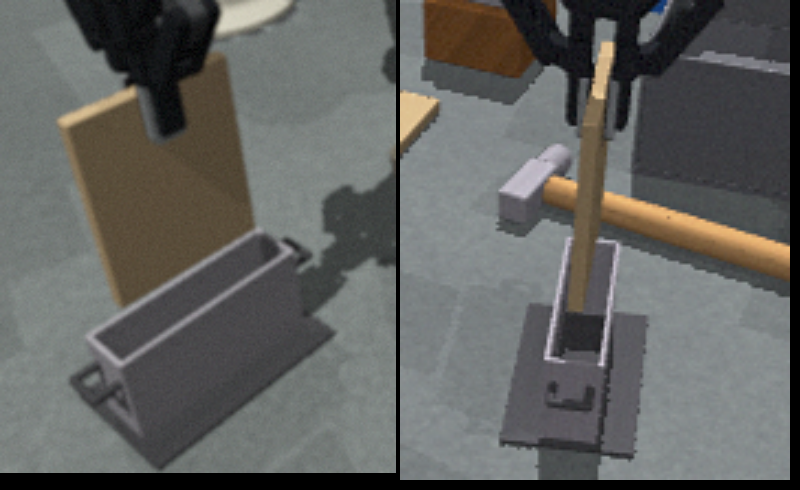

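View pics/pl_c.png

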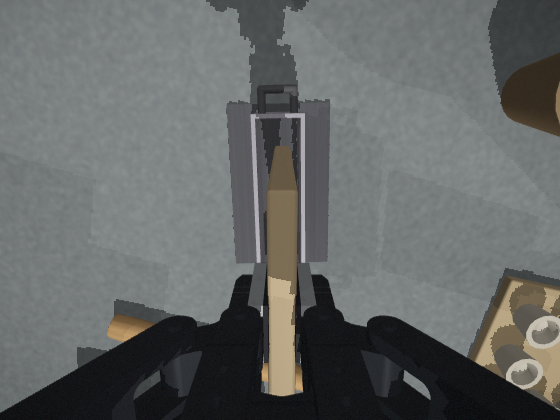

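The plate hangs upright over the box opening: its lower edge is at about (282,148) and the rim runs from (252,115) to (304,115) in the wrist view. I'll check the lateral offset.

Run:
```python
from h import *
from scipy.spatial.transform import Rotation as R
s=env.sense();k=K("wrist");q=s["orientation"];M=R.from_quat([*q[1:],q[0]]).as_matrix()
for nm,u,v,z in[("rimL",252,115,.07),("rimR",304,115,.07),("rimL2",257.5,255,.07),("rimR2",305,255,.07),("plL",275,148,.094),("plR",290,148,.094),("topL",268,190,.224),("topR",298,190,.224)]:
    print(nm,(M.T@(ray("wrist",u,v,z,k)-s["tool_pos"])*1000).round(1))
```

```text
rimL [ 65.9 -22.9 124. ]
rimR [ 65.9  13.5 124. ]
rimL2 [-40.  -21.1 124.1]
rimR2 [-40.   16.1 124.1]
plL [ 45.7  -6.5 100. ]
plR [ 45.7   3.3 100. ]
topL [ 47.4  -6.4 -30. ]
topR [ 47.4   3.  -30. ]
```

step_arm:
  rows:
    - [[1,-2,0],-1,0]
    - [[1,-2,10],-1,0]
    - [[1,-2,25],-1,0]
    - [[1,-2,40],-1,0]
    - [[1,-2,55],-1,0]
    - [[1,-2,67],-1,0]
    - [[1,-2,76],-1,0]
    - [[1,-2,82],-1,0]
    - [[1,-2,84],-1,0]
    - [[1,-2,84],-1,0]
    - [[1,-2,84],-1,0]

```text
time: 7.8
tool_pos: [0.5542, -0.2318, 0.1099]
orientation: [0.0, 0.616, 0.788, 0.0]
wrist_force: [-0.2, -0.2, -2.9]
gripper_width: 0.0087
gripper_force: 58.8
```

step_arm:
  rows:
    - [[0,0,2],0,0]
    - [[0,0,4],0,0]
    - [[0,0,5],0,0]
    - [[0,0,5],0,0]

```text
time: 8.3
tool_pos: [0.554, -0.2317, 0.1046]
orientation: [0.0, 0.616, 0.788, 0.0]
wrist_force: [-0.8, 1.0, -1.1]
gripper_width: 0.0095
gripper_force: 59.2
```

step_arm:
  rows:
    - [[0,0,1],0,0]
    - [[0,0,2],0,0]
    - [[0,0,2],0,0]

```text
time: 8.68
tool_pos: [0.5542, -0.2317, 0.1046]
orientation: [0.001, 0.616, 0.788, 0.0]
wrist_force: [-1.9, 3.2, 7.1]
gripper_width: 0.0091
gripper_force: 60.6
```

It's on the floor (bottom computed at 6 mm, 7 N of upward force). Release and retreat.

step_arm:
  rows:
    - [[0,0,0],0,14]
    - [[0,0,0],0,20]
    - [[0,0,0],0,30]
    - [[0,0,0],0,45]
    - [[0,0,0],0,50]
    - [[0,0,0],0,50]
    - [[0,0,-15],0,50]
    - [[0,0,-40],0,50]
    - [[0,0,-80],0,50]
    - [[0,0,-120],0,50]
    - [[0,0,-140],0,50]
    - [[0,0,-140],0,50]
  newtons: 20

```text
time: 10.18
tool_pos: [0.5546, -0.2321, 0.2459]
orientation: [0.003, 0.616, 0.788, 0.001]
wrist_force: [0.7, -0.7, -0.5]
gripper_width: 0.0499
gripper_force: 0.0
```

Run:
```python
from h import *
a=env.camera("scene");b=env.camera("side");cv2.imwrite("pics/end.png",cv2.resize(np.hstack([a,b]),(800,300)))
print(env.sense()["wrist_force"])
```

```text
[-0.32175732  0.119964   -0.38259362]
```

View pics/end.png

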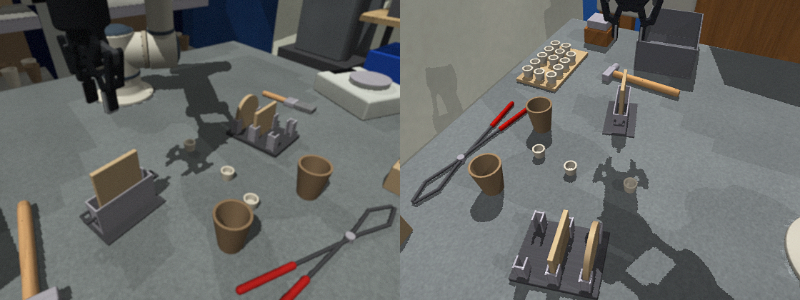

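The plate stands upright in the box at (118,180), the other two plates are still in their slots at (255,112), and the gripper is clear.

```bash
python3 -c "
from bench import env
print(env.hand_in())"
```

```text
the job is handed in; nothing more can be done
None
```

The tall plate stands upright on the carrier's floor, released and with the gripper clear; the short and arched plates are still in their slots. The job is handed in, but hand-in returned no verdict.

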